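# Spray a clamped socket with contact cleaner

## Robot

A 7-joint arm with a two-finger parallel gripper is mounted at the origin on the work surface. World frame = base frame: x ahead of the robot, y to its left, z up, the work surface at z = 0. Lengths are in m, angles in rad, forces in N, time in s.
With the tool pointing down it reaches from about 0.425 to 0.825 m from the base axis. Payload 3.6 kg.
Tool frame: the origin (TCP) lies midway between the tips of the shut fingers; the grasp point (between the pads) lies 19 mm behind it; z points along the fingers, y is the line along which they close (so a half turn about z gives the same grasp; the last joint's range is limited). The gripper opens to 93 mm and grips with 3 to 60 N. Pads are 15 mm wide; open, the fingers measure 128 mm over their backs; the gripper's body (75 mm by 188 mm) begins 65 mm behind the grasp point.
Start: joints at [1.143, 0.615, -0.013, 1.423, 0.008, 1.103, -0.04], TCP at [0.254, -0.598, 0.219] pointing down, gripper open.
Joint ranges: [-3.12, 3.12], [-0.3, 2.06], [-1.34, 1.32], [0.26, 2.42], [-1.36, 4.5], [0.01, 1.98], [-2.84, 2.84]. Speed limits (rad/s): [2.79, 2.79, 3.14, 3.14, 3.14, 3.14, 3.14].

## Interface

Orientations are given as a rotation vector (axis times angle).
In Python, from cell import get_obs, cams, hand_in gives the robot as it stands.
- The arm moves only by the tool drive_tool, never from a script. Its argument "rows" is a list of rows, each an object with "delta_pos": the shift along the tool's x, y, z in mm, a list of three; "angular": the turn, a rotation vector about the tool's x, y, z in degrees, a list of three; "gripper": the gripper command: -1 is fully open, 1 is shut, values between are in proportion. In form: [{"delta_pos": [x, y, z], "angular": [wx, wy, wz], "gripper": gripper}, ...]. A call has 1 to 8 rows; each row is the pose to reach, as a shift and turn from the pose commanded when the call began, along the tool's axes at that moment; what a row does not reach only later rows make up. A row lasts 1/10 s, in which the tool goes at most 50 mm and 8.59 degrees, less where a joint would pass 70% of its speed; a pose out of reach is approached as far as the arm can. A call with a gripper value outside its range is refused whole. The fingers move at their own pace and stop on an object; "force" is the grip in N (left out, the last holds). Time passes only in rows, so rows that repeat a pose let the fingers close. It gives the time, the measured TCP pose, the force, the opening and the grip force at its end, in the units of the state.
- get_obs(): the state, without advancing time (a new reading comes with each control period).
- cams.snapshot(name): name is "scene" or "top" or "wrist"; returns the picture (480x640x3 uint8, red, green, blue); there is no depth.
- cams.get_calibration(name): a dict with "camera_matrix" (3x3 intrinsics, pixels), "rvec" (rotation vector, rad) and "tvec" (3), from world to camera coordinates, as OpenCV has them; the wrist camera has in their place "T_tool_cam" (4x4, takes a point from camera to tool coordinates, whose origin is the TCP and whose axes are the flange's). Camera axes: x right, y down, z forward; pixel columns grow to the right and rows downward; lengths in m; the calibration is good to about 2 mm. A picture is of the moment at which its call begins: read the wrist's pose just before it. get_calibration takes no time and is no camera call.
- hand_in(): hands the job in; it is judged then, once.
The state is a dict: "time_s": time; "q": joint angles; "qvel": joint speeds; "tau": joint torques, N m; "tool_pos": TCP position; "orientation": TCP orientation; "contact_force": force on the tool from outside, world axes, zero at the start; "torque": the same for the moment, N m; "opening": finger opening in m; "gripper_force": force on a finger pad.
Only numpy, scipy, OpenCV 4.12 (cv2) and the standard library are available. Lean on these libraries where they do the work, as an engineer would, in place of code of your own. Each camera call takes 0.05 s, during which the arm holds its last target. There are 200 camera calls.

## Task

Clean the panel socket held in the clamp arm: swing the stiff arm round by its upright black knob until the socket squarely faces the nozzle of the leaning spray can and let it stand there, then press the can's white nozzle cap all the way down, keep it down for about half a second and let it spring back up. Do not press the cap before the socket is in front of the nozzle, leave the arm in that position, and leave the other things on the bench where they are.

Things in the scene. Friction and masses are not known exactly. Their poses are not given: they have to be found in the camera images.
- post: fixed swing post: steel column 24 mm across on a dark disc 90 mm across, 148 mm high, the arm turns on top of it. Origin: on the bench at the column's axis, z up. Arm joint axis is vertical through this point.
- boom (a joint): angle of the stiff horizontal clamp arm on the post (rad, 0 to 2.3): 0 along the post's -x, growing counterclockwise seen from above (1.57 = along the post's -y). The arm is an aluminium bar 16 mm wide, mid-height 160 mm above the bench (top at 167 mm), and stays where it is left; turning it takes about 4 N at the knob.
- knob (a point): top centre of the upright round black knob on the arm, 18 mm across, rising 49 mm above the bar's top, 98 mm from the post's axis; its top is 216 mm above the bench
- socket (a point): centre of the open front face of the steel socket at the arm's free end (24 mm across, on a 34 mm square flange), 145 mm from the post's axis, 160 mm above the bench; the socket faces outward along the arm
- station: fixed spray station: wooden foot 200 x 100 mm, aluminium spray can 52 mm across strapped in a cradle, leaning 35 degrees from vertical to the station's -x. Origin: on the bench at the swing post's axis (not under the can), z up. The nozzle sprays level along +y towards the post's axis: the spray line lies in the plane x = 0, and the socket faces the nozzle when it is in that plane.
- hoop (a point): middle of the top bar of the fixed steel wire hoop behind the cap: 48 mm wide, wire 5 mm thick, 21.5 mm from the cap's axis on its upper (+x) side, parallel to the can's axis, reaching 45 mm beyond the cap's top. It stops a tool coming straight down on the cap.
- cap_top (a point): centre of the top face of the white round nozzle cap on the can (24 mm across, 18 mm high). Its frame leans with the can: z = can axis, pointing out of the cap (press along -z); y = spray direction; x = towards the wire hoop. It stands 225 mm from the post's axis, about 167 mm above the bench.
- nozzle (a point): the small black spray opening in the cap's side, 8 mm below the cap's top and 12 mm from its axis, 160 mm above the bench; same axes as the cap's top. About 68 mm from the socket's face when the socket is in front of it.
- cap (a joint): how far the sprung nozzle cap is pressed along the can's axis (m): 0 up, 0.006 fully down; 4 N to start, 10 N fully down, springs back
- drip_tray: loose bystander: open steel tray 110 x 70 mm, 18 mm high, under the spray line between post and can; origin under its centre
- jar: loose bystander: amber glass jar 48 mm across, 62 mm high, black lid; origin under its centre
- screwdriver: loose bystander: screwdriver 170 mm long lying on the bench; origin under it
- brush: loose bystander: wooden-handled brush 160 mm long lying on the bench; origin under it
- plug: loose bystander: steel cable plug about 64 mm long, 22 mm wide, lying on the bench; origin under it
- morse_key: loose bystander: brass key on a dark wooden board 160 x 90 mm, 65 mm high, on a blue mat at the left; origin under its centre
- multimeter: loose bystander: dark hand meter 140 x 72 mm, 34 mm high, lying on the bench beside the post; origin under its centre
- reel: loose bystander: grey wire reel 64 mm across, 50 mm high, standing on the bench; origin under its centre

How it is judged:
On the way, in this order (a step that is already met when the one before it is completed fails the run):
1. the arm is swung so that the socket faces the nozzle (at most 10 mm to either side of the spray line) and stands still (x of socket in the frame of station between -0.01 and 0.01 m and velocity of joint boom between -0.05 and 0.05 rad/s), for 0.2 s.
2. the cap is pressed all the way down (at least 4.5 mm) for 0.3 s with the socket in front of the nozzle (x of socket in the frame of station between -0.01 and 0.01 m and value of joint cap above 0.0045 m), for 0.3 s.
At the end, for the whole second after the job is handed in: the socket still faces the nozzle, within 10 mm of the spray line, the arm stands still, the cap is up again (less than 1 mm down), and every bystander is within 30 mm of where it began (all of step 1 and value of joint cap below 0.001 m and distance of each of drip_tray, jar, screwdriver, brush, plug, morse_key, multimeter, reel from where it was at the start of the episode below 0.03 m); the robot touches nothing.
It fails at once if the cap is pressed more than 3 mm while the socket is more than 14 mm off the spray line (value of joint cap above 0.003 m and not (x of socket in the frame of station between -0.014 and 0.014 m)).
It fails at once if a bystander is moved more than 30 mm (distance of any of drip_tray, jar, screwdriver, brush, plug, morse_key, multimeter, reel from where it was at the start of the episode above 0.03 m).
It also fails if it takes over 45 s, if anything falls off the work surface, if the arm or the gripper's body presses on something with over 40 N, if the wrist force passes 120 N, or if a joint passes its speed limit or range.

## Working session

There is one attempt and no reset: what is moved stays moved. The work goes in short steps, Python scripts to look and compute and a tool call to move; the robot and the scene stay as the last step left them, time stands still between calls to the robot, and variables do not carry over. Pictures are saved under pics/ and viewed, at most 10 in all, crops included, and the job is handed in when it is done.

Besides the shell and the picture viewer there is one more tool, called after "Request:" by a JSON object that holds its "api" and its "payload". drive_tool: Moves the arm, as the interface text tells. Its arguments: {"type":"object","properties":{"rows":{"type":"array"},"force":{"type":"number"}},"required":["rows"]}

```bash
mkdir -p pics; python3 - <<'E'
from cell import get_obs,cams
import cv2,numpy as np
np.set_printoptions(precision=4,suppress=True)
o=get_obs();print({k:np.round(v,3) for k,v in o.items()})
for n in ("scene","top"):
    cv2.imwrite(f"pics/{n}0.png",cams.snapshot(n)[:,:,::-1]);print(n,cams.get_calibration(n))
print(cams.get_calibration("wrist"))
E
```

```text
{'time_s': np.float64(0.0), 'q': array([ 1.143,  0.616, -0.013,  1.425,  0.008,  1.103, -0.04 ]), 'qvel': array([-0.001, -0.001, -0.   ,  0.   , -0.001, -0.001, -0.001]), 'tau': array([ -0.001, -45.893,   0.209, -16.574,  -0.061,   0.02 ,   0.   ]), 'tool_pos': array([ 0.254, -0.598,  0.218]), 'orientation': array([-3.076, -0.626,  0.001]), 'contact_force': array([-0.154, -0.333,  0.215]), 'torque': array([ 0.028, -0.038, -0.05 ]), 'gripper_force': np.float64(0.0), 'opening': np.float64(0.093)}
scene {'camera_matrix': array([[512.585 ,   0.    , 320.7849],
       [  0.    , 512.585 , 235.4512],
       [  0.    ,   0.    ,   1.    ]]), 'rvec': array([ 2.1269,  0.72  , -0.3664]), 'tvec': array([-0.45  , -0.0277,  1.4479])}
top {'camera_matrix': array([[573.5686,   0.    , 326.3093],
       [  0.    , 573.5686, 240.6818],
       [  0.    ,   0.    ,   1.    ]]), 'rvec': array([ 2.1535, -2.1146,  0.2218]), 'tvec': array([0.0489, 0.5239, 1.4774])}
{'camera_matrix': array([[432.4196,   0.    , 317.8921],
       [  0.    , 432.4196, 239.9313],
       [  0.    ,   0.    ,   1.    ]]), 'T_tool_cam': array([[-0.0017, -0.9533, -0.3019,  0.0848],
       [ 1.    , -0.0019,  0.0002, -0.0005],
       [-0.0008, -0.3019,  0.9533, -0.1656],
       [ 0.    ,  0.    ,  0.    ,  1.    ]])}
```

View pics/scene0.png

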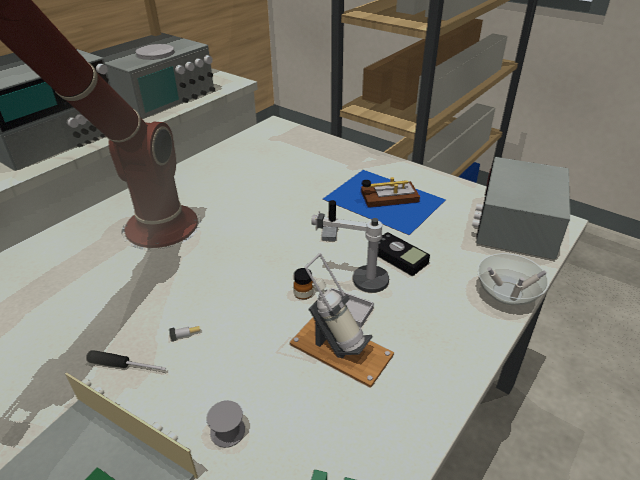

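View pics/top0.png

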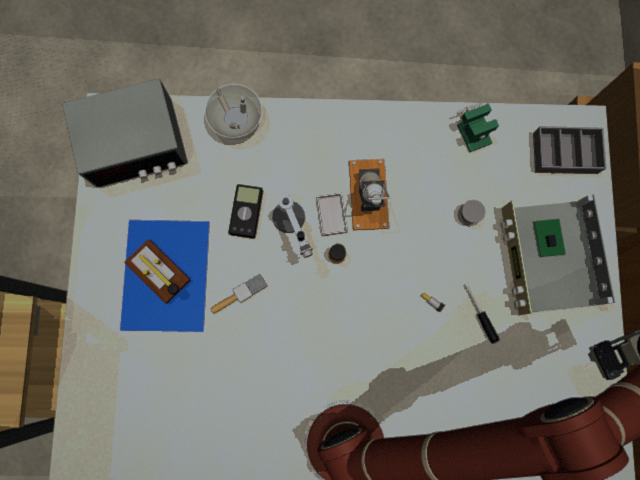

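The scene view shows the post (~372,255), knob (332,210), can cap (330,297) and hoop. In the top view the post is at (288,205), knob (300,237), socket (306,255) and cap (374,190). I'll zoom in on both.

```bash
python3 - <<'E'
import cv2,numpy as np
a=cv2.imread("pics/scene0.png")[190:390,285:405];b=cv2.imread("pics/top0.png")[150:270,260:400]
a=cv2.resize(a,None,fx=3,fy=3,interpolation=cv2.INTER_CUBIC);b=cv2.resize(b,None,fx=3,fy=3,interpolation=cv2.INTER_CUBIC)
c=np.zeros((600,790,3),np.uint8);c[:600,:360]=a;c[:360,365:785]=b
cv2.imwrite("pics/z0.png",c)
E
```

```text
(no output)
```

View pics/z0.png

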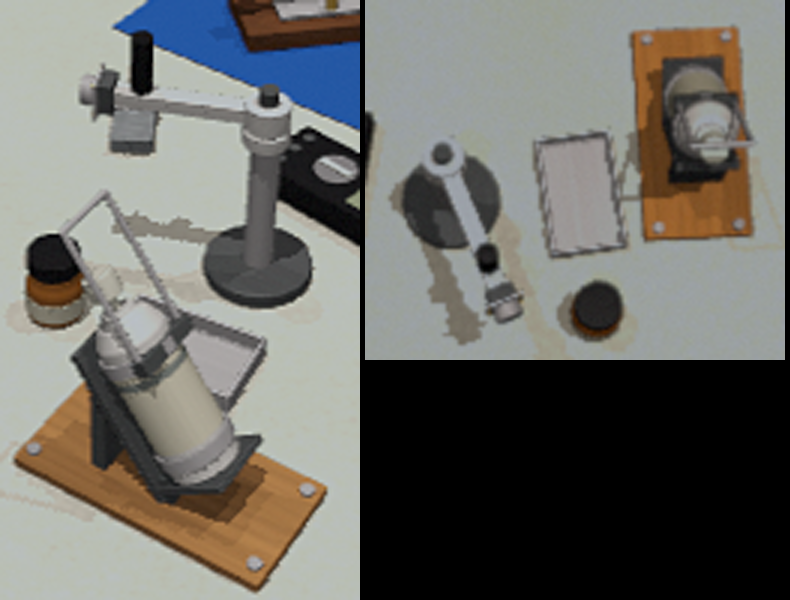

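The crops show the top-view disc centre (288.7,216), hub (285.3,201), knob (300.3,235), socket (307.7,253), foot screws and cap ~(376,202). In the scene view the knob top is at (332.3,201.5) and the cap at ~(320,284). Next I triangulate.

```bash
cat > h.py <<'E'
from cell import get_obs,cams
import cv2,numpy as np
from scipy.spatial.transform import Rotation as R
np.set_printoptions(precision=4,suppress=True)
def ray(n,p,obs=None):
    c=cams.get_calibration(n);K=c["camera_matrix"];d=np.linalg.inv(K)@[p[0],p[1],1.]
    if n=="wrist":
        T=np.eye(4);T[:3,:3]=R.from_rotvec(obs["orientation"]).as_matrix();T[:3,3]=obs["tool_pos"];T=T@c["T_tool_cam"]
        return T[:3,3],T[:3,:3]@d
    r=cv2.Rodrigues(c["rvec"])[0];return -r.T@c["tvec"],r.T@d
def plane(n,p,z,obs=None):
    o,d=ray(n,p,obs);return o+d*(z-o[2])/d[2]
def tri(*rs):
    A=0;b=0
    for o,d in rs:
        d=d/np.linalg.norm(d);M=np.eye(3)-np.outer(d,d);A=A+M;b=b+M@o
    x=np.linalg.solve(A,b);return x,[np.linalg.norm(np.cross(x-o,d/np.linalg.norm(d))) for o,d in rs]
E
python3 - <<'E'
from h import *
S=lambda u,v:(285+u/3,190+v/3)
T=lambda u,v:(260+(u-365)/3,150+v/3)
print("disc",plane("top",T(451,199),.005),plane("scene",S(258,265),.008))
print("hub",tri(ray("top",T(442,153)),ray("scene",S(270,92))))
print("knob",tri(ray("top",T(486,254)),ray("scene",S(142,37))),plane("scene",S(142,37),.216),plane("top",T(486,256),.216))
print("socket",plane("top",T(510,317),.16),plane("scene",S(85,90),.16))
print("cap",tri(ray("top",T(712,158)),ray("scene",S(104,280))))
print("hoop",tri(ray("top",T(720,145)),ray("scene",S(85,213))))
for p in [(645,38),(726,35),(740,224),(659,228)]: print("screw",plane("top",T(*p),.02))
for p in [(34,450),(307,489),(254,564)]: print("sscrew",plane("scene",S(*p),.02))
print("mm",plane("top",(246,210),.034))
print("jar",plane("top",T(598,308),.062))
E
```

```text
disc [0.597  0.1623 0.005 ] [0.5972 0.1635 0.008 ]
hub (array([0.5959, 0.1632, 0.1806]), [np.float64(0.001225331980898673), np.float64(0.0012253319808984725)])
knob (array([0.5056, 0.1242, 0.2145]), [np.float64(0.0010253722629053833), np.float64(0.001025372262905426)]) [0.5075 0.1233 0.216 ] [0.503  0.1235 0.216 ]
socket [0.4637 0.1041 0.16  ] [0.4664 0.1054 0.16  ]
cap (array([ 0.6053, -0.058 ,  0.157 ]), [np.float64(0.004812821501036557), np.float64(0.004812821501036529)])
hoop (array([ 0.5982, -0.0611,  0.2143]), [np.float64(0.0005688323711930777), np.float64(0.0005688323711931326)])
screw [ 0.7506 -0.0138  0.02  ]
screw [ 0.7553 -0.0892  0.02  ]
screw [ 0.5759 -0.1017  0.02  ]
screw [ 0.5706 -0.0279  0.02  ]
sscrew [ 0.5848 -0.1062  0.02  ]
sscrew [ 0.756  -0.0197  0.02  ]
sscrew [ 0.7614 -0.0938  0.02  ]
mm [0.6054 0.2765 0.034 ]
jar [0.4888 0.0284 0.062 ]
```

Request:
{"api": "drive_tool", "payload": {"rows": [{"delta_pos": [40, -30, -81], "angular": [0, 0, 0], "gripper": 0.0}, {"delta_pos": [90, -70, -81], "angular": [0, 0, 0], "gripper": 0.0}, {"delta_pos": [316, -244, -81], "angular": [0, 0, 0], "gripper": 0.0}, {"delta_pos": [316, -244, -81], "angular": [0, 0, 0], "gripper": 0.0}, {"delta_pos": [316, -244, -81], "angular": [0, 0, 0], "gripper": 0.0}, {"delta_pos": [316, -244, -81], "angular": [0, 0, 0], "gripper": 0.0}, {"delta_pos": [316, -244, -81], "angular": [0, 0, 0], "gripper": 0.0}, {"delta_pos": [316, -244, -81], "angular": [0, 0, 0], "gripper": 0.0}], "force": 20}}

```text
time_s: 0.9
tool_pos: [0.4364, -0.2721, 0.298]
orientation: [-3.078, -0.627, 0.001]
contact_force: [1.0, -0.7, 0.7]
opening: 0.047
gripper_force: 0.0
```

Request:
{"api": "drive_tool", "payload": {"rows": [{"delta_pos": [197, -323, 0], "angular": [0, 0, 0], "gripper": 0.0}, {"delta_pos": [197, -323, 0], "angular": [0, 0, 0], "gripper": 0.0}, {"delta_pos": [197, -323, 0], "angular": [0, 0, 0], "gripper": 0.0}, {"delta_pos": [197, -323, 0], "angular": [0, 0, 0], "gripper": 0.0}, {"delta_pos": [197, -323, 0], "angular": [0, 0, 0], "gripper": 0.0}, {"delta_pos": [197, -323, 0], "angular": [0, 0, 0], "gripper": 0.0}, {"delta_pos": [197, -323, 0], "angular": [0, 0, 0], "gripper": 0.0}, {"delta_pos": [197, -323, 0], "angular": [0, 0, 0], "gripper": 0.0}]}}

```text
time_s: 1.7
tool_pos: [0.4904, 0.1052, 0.2979]
orientation: [-3.074, -0.636, 0.0]
contact_force: [-0.0, 0.1, -0.1]
opening: 0.0466
gripper_force: 0.0
```

```bash
python3 - <<'E'
from h import *
import json
o=get_obs();im=cams.snapshot("wrist")
cv2.imwrite("pics/w1.png",im[:,:,::-1]);json.dump({k:np.asarray(v).tolist() for k,v in o.items()},open("w1.json","w"))
print(o["tool_pos"],o["orientation"],o["q"])
E
```

```text
[0.4904 0.1052 0.2979] [-3.0741 -0.6358  0.0002] [-0.057   0.3183 -0.2687  1.7118  0.0896  1.1236 -1.5145]
```

View pics/w1.png

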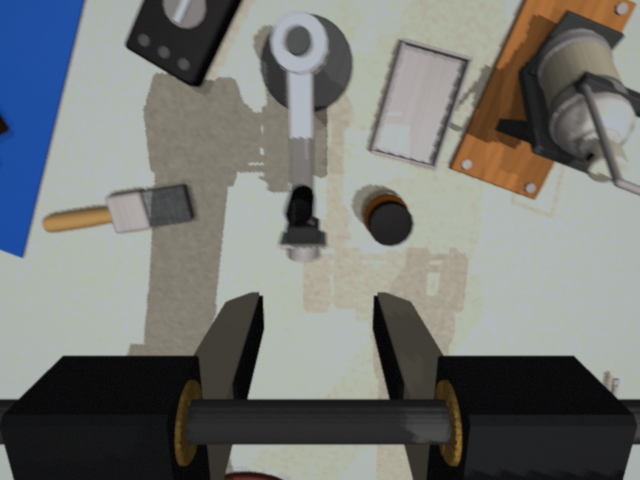

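```bash
python3 - <<'E'
from h import *
import json
o=json.load(open("w1.json"));o={k:np.array(v) for k,v in o.items()}
print("hub",plane("wrist",(299,40),.18,o))
print("disc",plane("wrist",(307,62),.006,o))
for p in [(301,195),(299,211)]:print("knob",plane("wrist",p,.216,o))
print("socket",plane("wrist",(303,256),.16,o))
# screws -> yaw
P=[plane("wrist",p,.02,o) for p in [(622,10),(467,164),(531,189)]];print("screws",*P)
d=P[0]-P[2];print("yaw?",np.degrees(np.arctan2(d[1],d[0])),np.degrees(np.arctan2(-(P[1]-P[2])[0],(P[1]-P[2])[1])))
print("hoop bar ends z.216:",plane("wrist",(587,87),.216,o),plane("wrist",(620,180),.216,o))
im=cv2.imread("pics/w1.png")[:,:,:3].max(2)
m=(im[170:235,280:325]<40);ys,xs=np.nonzero(m)
for y in range(0,65,4):
    r=np.nonzero(m[y])[0];print(y+170,(r.min()+280,r.max()+280) if len(r) else None)
E
```

```text
hub [0.5966 0.164  0.18  ]
disc [0.599  0.1647 0.006 ]
knob [0.5173 0.1282 0.216 ]
knob [0.508  0.1256 0.216 ]
socket [0.4637 0.1067 0.16  ]
screws [ 0.7534 -0.0852  0.02  ] [ 0.5735 -0.0233  0.02  ] [ 0.5771 -0.0968  0.02  ]
yaw? 3.787936506371408 2.8134332669234605
hoop bar ends z.216: [0.6329 0.0092 0.216 ] [ 0.5978 -0.0368  0.216 ]
170 None
174 None
178 None
182 None
186 (np.int64(301), np.int64(305))
190 (np.int64(294), np.int64(310))
194 (np.int64(292), np.int64(311))
198 (np.int64(291), np.int64(312))
202 (np.int64(290), np.int64(311))
206 (np.int64(289), np.int64(311))
210 (np.int64(288), np.int64(311))
214 (np.int64(287), np.int64(311))
218 (np.int64(288), np.int64(314))
222 (np.int64(290), np.int64(316))
226 (np.int64(289), np.int64(316))
230 None
234 None
```

Request:
{"api": "drive_tool", "payload": {"rows": [{"delta_pos": [0, 0, 0], "angular": [0, 0, 0], "gripper": 0.0}, {"delta_pos": [0, 0, 0], "angular": [0, 0, 0], "gripper": 0.0}]}}

```text
time_s: 1.95
tool_pos: [0.4908, 0.0986, 0.2977]
orientation: [3.078, 0.624, -0.002]
contact_force: [-0.3, -0.4, 0.7]
opening: 0.0466
gripper_force: 0.0
```

Request:
{"api": "drive_tool", "payload": {"rows": [{"delta_pos": [25, -18, 0], "angular": [0, 0, 0], "gripper": 0.0}, {"delta_pos": [25, -18, 40], "angular": [0, 0, 0], "gripper": 0.0}, {"delta_pos": [25, -18, 60], "angular": [0, 0, 0], "gripper": 0.0}, {"delta_pos": [25, -18, 60], "angular": [0, 0, 0], "gripper": 0.0}, {"delta_pos": [25, -18, 60], "angular": [0, 0, 0], "gripper": 0.0}]}}

```text
time_s: 2.45
tool_pos: [0.5075, 0.1249, 0.2385]
orientation: [3.079, 0.622, 0.0]
contact_force: [-0.1, 0.3, -0.2]
opening: 0.0467
gripper_force: 0.0
```

```bash
python3 - <<'E'
from h import *
o=get_obs();im=cams.snapshot("wrist")
print(o["tool_pos"],o["orientation"],o["qvel"])
cv2.imwrite("pics/w2.png",im[:,:,::-1])
E
```

```text
[0.5075 0.1249 0.2385] [3.0787 0.6223 0.0002] [-0.0027 -0.0206 -0.01   -0.0304 -0.0006 -0.0015 -0.    ]
```

View pics/w2.png

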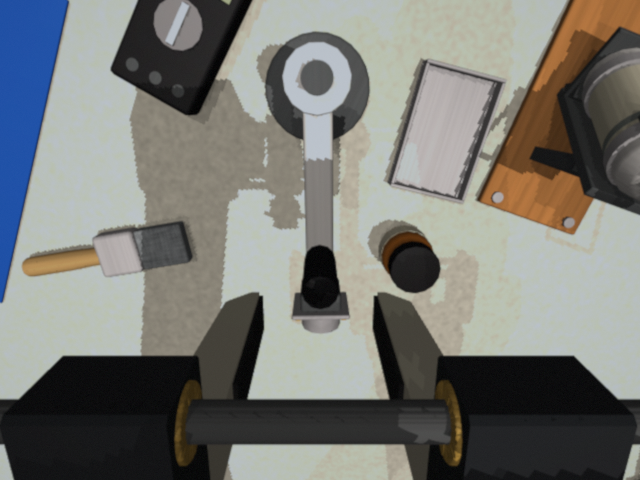

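The knob top is at (320,292), which is where the TCP axis projects, so it's centred. Now I lower and grip.

Request:
{"api": "drive_tool", "payload": {"rows": [{"delta_pos": [0, 0, 30], "angular": [0, 0, 0], "gripper": 0.0}, {"delta_pos": [0, 0, 58], "angular": [0, 0, 0], "gripper": 0.0}, {"delta_pos": [0, 0, 58], "angular": [0, 0, 0], "gripper": 0.0}, {"delta_pos": [0, 0, 58], "angular": [0, 0, 0], "gripper": 1}, {"delta_pos": [0, 0, 58], "angular": [0, 0, 0], "gripper": 1}, {"delta_pos": [0, 0, 58], "angular": [0, 0, 0], "gripper": 1}, {"delta_pos": [0, 0, 58], "angular": [0, 0, 0], "gripper": 1}], "force": 20}}

```text
time_s: 3.2
tool_pos: [0.5083, 0.1258, 0.1815]
orientation: [3.077, 0.626, 0.005]
contact_force: [1.8, -3.9, 2.3]
opening: 0.0193
gripper_force: 2.0
```

Request:
{"api": "drive_tool", "payload": {"rows": [{"delta_pos": [0.4, 8.5, 0], "angular": [0, 0, -5], "gripper": 1}, {"delta_pos": [1.5, 16.8, 0], "angular": [0, 0, -10], "gripper": 1}, {"delta_pos": [3.3, 25.1, 0], "angular": [0, 0, -15], "gripper": 1}, {"delta_pos": [5.8, 33.2, 0], "angular": [0, 0, -20], "gripper": 1}, {"delta_pos": [9.1, 41, 0], "angular": [0, 0, -25], "gripper": 1}, {"delta_pos": [13, 48.5, 0], "angular": [0, 0, -30], "gripper": 1}, {"delta_pos": [17.5, 55.6, 0], "angular": [0, 0, -35], "gripper": 1}, {"delta_pos": [17.5, 55.6, 0], "angular": [0, 0, -35], "gripper": 1}]}}

```text
time_s: 4.0
tool_pos: [0.545, 0.0825, 0.1815]
orientation: [-2.746, -1.525, -0.001]
contact_force: [-2.6, -0.8, 5.6]
opening: 0.0175
gripper_force: 20.0
```

Request:
{"api": "drive_tool", "payload": {"rows": [{"delta_pos": [0.4, 8.5, 0], "angular": [0, 0, -5], "gripper": 1}, {"delta_pos": [1.5, 16.8, 0], "angular": [0, 0, -10], "gripper": 1}, {"delta_pos": [3.3, 25.1, 0], "angular": [0, 0, -15], "gripper": 1}, {"delta_pos": [5.8, 33.2, 0], "angular": [0, 0, -20], "gripper": 1}, {"delta_pos": [9.1, 41, 0], "angular": [0, 0, -25], "gripper": 1}, {"delta_pos": [13, 48.5, 0], "angular": [0, 0, -30], "gripper": 1}, {"delta_pos": [18.5, 57, 0], "angular": [0, 0, -36], "gripper": 1}, {"delta_pos": [18.5, 57, 0], "angular": [0, 0, -36], "gripper": 1}]}}

```text
time_s: 4.8
tool_pos: [0.6029, 0.0678, 0.1815]
orientation: [-2.139, -2.3, 0.001]
contact_force: [-2.3, -1.1, 4.5]
opening: 0.0175
gripper_force: 20.0
```

```bash
python3 - <<'E'
from h import *
import json
o=get_obs();im=cams.snapshot("wrist")
json.dump({k:np.asarray(v).tolist() for k,v in o.items()},open("w3.json","w"))
print(o["tool_pos"],o["orientation"],o["q"],o["contact_force"])
cv2.imwrite("pics/w3.png",im[:,:,::-1])
E
```

```text
[0.6029 0.0678 0.1815] [-2.1392 -2.3     0.0008] [ 0.1915  0.6411 -0.5727  1.5923  0.3886  1.0249 -0.4228] [-2.2694 -1.0501  4.5125]
```

View pics/w3.png

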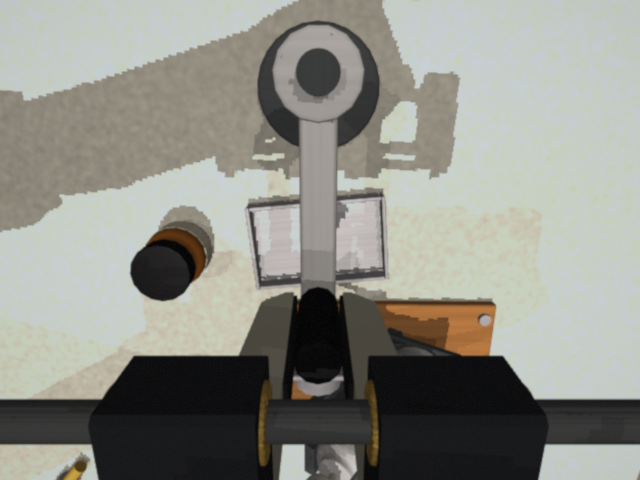

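The boom angle is now about 273.5°, in line with the spray line. I release and rise.

Request:
{"api": "drive_tool", "payload": {"rows": [{"delta_pos": [0, 0, 0], "angular": [0, 0, 0], "gripper": 0.4}, {"delta_pos": [0, 0, 0], "angular": [0, 0, 0], "gripper": 0.4}, {"delta_pos": [0, 0, 0], "angular": [0, 0, 0], "gripper": 0.4}, {"delta_pos": [0, 0, -20], "angular": [0, 0, 0], "gripper": 0.4}, {"delta_pos": [0, 0, -50], "angular": [0, 0, 0], "gripper": 0.4}, {"delta_pos": [0, 0, -100], "angular": [0, 0, 0], "gripper": 0.4}, {"delta_pos": [0, 0, -130], "angular": [0, 0, 0], "gripper": 0.4}, {"delta_pos": [0, 0, -130], "angular": [0, 0, 0], "gripper": 0.4}]}}

```text
time_s: 5.65
tool_pos: [0.6054, 0.0691, 0.3155]
orientation: [2.138, 2.293, 0.014]
contact_force: [0.6, 0.2, -0.1]
opening: 0.0277
gripper_force: 0.0
```

Request:
{"api": "drive_tool", "payload": {"rows": [{"delta_pos": [-15, -14, 0], "angular": [0, 0, 8], "gripper": 1}, {"delta_pos": [-30, -28, 0], "angular": [0, 0, 16], "gripper": 1}, {"delta_pos": [-45, -43, 0], "angular": [0, 0, 24], "gripper": 1}, {"delta_pos": [-60, -57, 0], "angular": [0, 0, 32], "gripper": 1}, {"delta_pos": [-75, -71, 0], "angular": [0, 0, 40], "gripper": 1}, {"delta_pos": [-90, -85, 0], "angular": [0, 0, 48], "gripper": 1}, {"delta_pos": [-105, -99, 0], "angular": [0, 0, 56], "gripper": 1}, {"delta_pos": [-121, -114, 0], "angular": [0, 0, 64], "gripper": 1}]}}

```text
time_s: 6.45
tool_pos: [0.4966, -0.0616, 0.309]
orientation: [-3.036, -0.805, 0.003]
contact_force: [-0.8, 0.5, -0.2]
opening: 0.0002
gripper_force: 0.0
```

Request:
{"api": "drive_tool", "payload": {"rows": [{"delta_pos": [0, 0, 0], "angular": [0, 0, 8], "gripper": 1}, {"delta_pos": [0, 0, 0], "angular": [0, 0, 16], "gripper": 1}, {"delta_pos": [0, 0, 0], "angular": [0, 0, 24], "gripper": 1}, {"delta_pos": [0, 0, 0], "angular": [0, 0, 26.4], "gripper": 1}, {"delta_pos": [0, 0, 0], "angular": [0, 0, 26.4], "gripper": 1}, {"delta_pos": [0, 0, 0], "angular": [0, 0, 26.4], "gripper": 1}]}}

```text
time_s: 7.05
tool_pos: [0.4974, -0.061, 0.3094]
orientation: [-3.14, -0.101, 0.002]
contact_force: [-0.1, 0.9, 0.7]
opening: 0.0002
gripper_force: 0.0
```

```bash
python3 - <<'E'
from h import *
import json
o=get_obs();im=cams.snapshot("wrist")
json.dump({k:np.asarray(v).tolist() for k,v in o.items()},open("w4.json","w"))
print(o["tool_pos"],o["orientation"],o["q"])
cv2.imwrite("pics/w4.png",im[:,:,::-1])
cv2.imwrite("pics/top4.png",cams.snapshot("top")[:,:,::-1]);cv2.imwrite("pics/scene4.png",cams.snapshot("scene")[:,:,::-1])
E
```

```text
[ 0.4974 -0.061   0.3094] [-3.1398 -0.101   0.0022] [ 0.2684  0.3086 -0.2591  1.6912  0.0851  1.1543 -1.52  ]
```

View pics/w4.png

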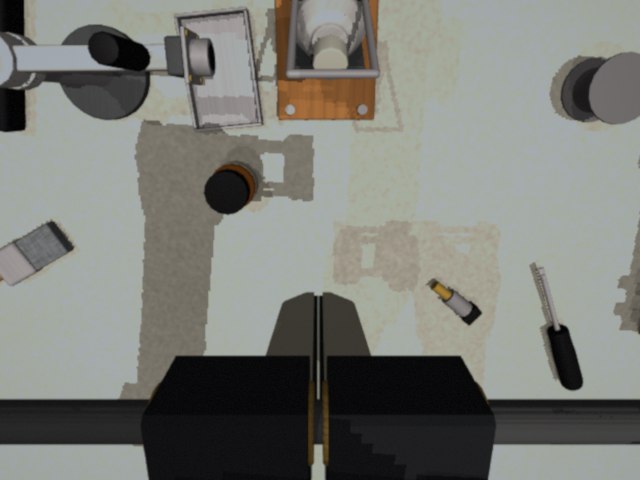

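```bash
python3 - <<'E'
from h import *
import json
o=json.load(open("w4.json"));o={k:np.array(v) for k,v in o.items()}
P=np.array([.597,.1637,0])
h=[plane("wrist",p,.216,o) for p in [(290,74),(378,75)]];print("hoop ends",h,np.linalg.norm(h[0]-h[1]),"mid",(h[0]+h[1])/2)
s=plane("wrist",(211,57),.16,o);print("socket",s,np.degrees(np.arctan2(*(s-P)[1::-1])))
for p in [(331,50),(331,60)]:
    c=plane("wrist",p,.167,o);print("cap",c,np.linalg.norm((c-P)[:2]),np.degrees(np.arctan2(*(c-P)[1::-1])))
S=[plane("wrist",p,.02,o) for p in [(291,109),(367,111)]];print(S)
h=(h[0]+h[1])/2
for t in np.radians([2.5,3.6]):
    X=np.array([np.cos(t),np.sin(t),0]);print("cap from hoop",h+X*.0082-[0,0,.049], "cap from post",P+.225*np.array([np.sin(t),-np.cos(t),0]))
im=cv2.resize(cv2.imread("pics/w4.png")[0:120,170:400],None,fx=3.4,fy=3.4,interpolation=cv2.INTER_CUBIC);cv2.imwrite("pics/w4z.png",im)
E
```

```text
hoop ends [array([ 0.5962, -0.0386,  0.216 ]), array([ 0.5987, -0.0879,  0.216 ])] 0.0493103306447432 mid [ 0.5975 -0.0633  0.216 ]
socket [0.6066 0.0185 0.16  ] -86.21601748154555
cap [ 0.6152 -0.0617  0.167 ] 0.2261776174941234 -85.37405243951396
cap [ 0.6092 -0.0622  0.167 ] 0.22620485878367402 -86.91339775243694
[array([ 0.574 , -0.0287,  0.02  ]), array([ 0.5769, -0.1052,  0.02  ])]
cap from hoop [ 0.6056 -0.0629  0.167 ] cap from post [ 0.6068 -0.0611  0.    ]
cap from hoop [ 0.6056 -0.0628  0.167 ] cap from post [ 0.6111 -0.0609  0.    ]
```

View pics/w4z.png

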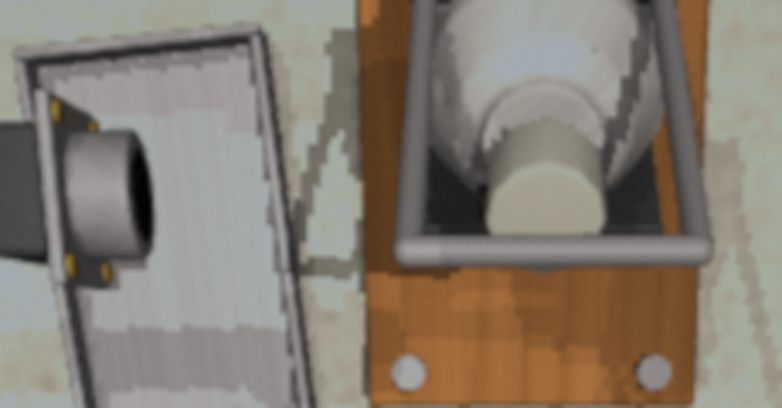

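Socket face at crop (150,195) lines up with the cap to within 2 mm of the spray line. The cap top centre is at full-image (330.6,60), i.e. about (0.608,-0.062,0.167). Next I tilt and go to the standoff.

Request:
{"api": "drive_tool", "payload": {"rows": [{"delta_pos": [0, 2, 10], "angular": [0, 8, 0], "gripper": 1}, {"delta_pos": [0, 4, 20], "angular": [0, 16, 0], "gripper": 1}, {"delta_pos": [10, 6, 30], "angular": [0, 24, 0], "gripper": 1}, {"delta_pos": [20, 8, 45], "angular": [0, 32, 0], "gripper": 1}, {"delta_pos": [40, 8, 60], "angular": [0, 35, 0], "gripper": 1}, {"delta_pos": [63, 8, 78], "angular": [0, 35, 0], "gripper": 1}, {"delta_pos": [63, 8, 78], "angular": [0, 35, 0], "gripper": 1}, {"delta_pos": [63, 8, 78], "angular": [0, 35, 0], "gripper": 1}]}}

```text
time_s: 8.0
tool_pos: [0.5612, -0.0647, 0.2319]
orientation: [-2.977, -0.095, -0.937]
contact_force: [-0.0, -0.0, 0.1]
opening: 0.0005
gripper_force: 0.0
```

```bash
python3 - <<'E'
from h import *
o=get_obs();print(o["tool_pos"],o["orientation"],o["q"],o["contact_force"])
M=R.from_rotvec(o["orientation"]).as_matrix();print(M)
d=np.array([.608,-.062,.167])-M[:,0]*.002-o["tool_pos"];print("tool delta mm",M.T@d*1000)
im=cams.snapshot("wrist");cv2.imwrite("pics/w5.png",im[:,:,::-1])
E
```

```text
[ 0.5612 -0.0647  0.2319] [-2.9765 -0.0953 -0.9371] [ 0.3955  0.297  -0.322   2.1772 -0.1254  0.0804 -1.2694] [-0.02   -0.0265  0.1389]
[[ 0.818   0.0641  0.5717]
 [ 0.0523 -0.9979  0.037 ]
 [ 0.5729 -0.0003 -0.8196]]
tool delta mm [-0.7223  0.308  80.0615]
```

View pics/w5.png

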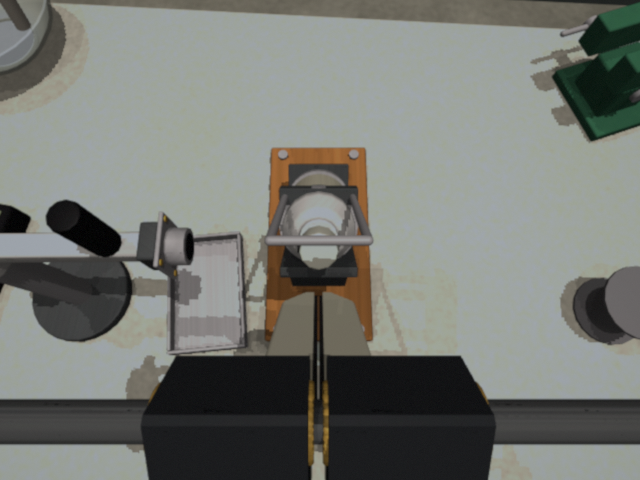

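The cap top at (320,252) lies on the tool axis (expected 318,251). q6 is near its limit, so I approach in stages.

Request:
{"api": "drive_tool", "payload": {"rows": [{"delta_pos": [-1, 0, 15], "angular": [0, 0, 0], "gripper": 1}, {"delta_pos": [-1, 0, 30], "angular": [0, 0, 0], "gripper": 1}, {"delta_pos": [-1, 0, 45], "angular": [0, 0, 0], "gripper": 1}, {"delta_pos": [-1, 0, 60], "angular": [0, 0, 0], "gripper": 1}, {"delta_pos": [-1, 0, 65], "angular": [0, 0, 0], "gripper": 1}, {"delta_pos": [-1, 0, 65], "angular": [0, 0, 0], "gripper": 1}]}}

```text
time_s: 8.65
tool_pos: [0.6016, -0.0641, 0.1878]
orientation: [-2.98, -0.097, -0.918]
contact_force: [0.2, 0.6, -0.5]
opening: 0.0007
gripper_force: 0.0
```

```bash
python3 - <<'E'
from h import *
o=get_obs();print(o["tool_pos"],o["orientation"],o["q"],o["contact_force"])
M=R.from_rotvec(o["orientation"]).as_matrix();print("tilt",np.degrees(np.arctan2(M[0,2],-M[2,2])))
print("tool delta mm",M.T@(np.array([.608,-.062,.167])-o["tool_pos"])*1000)
E
```

```text
[ 0.6016 -0.0641  0.1878] [-2.9799 -0.0966 -0.9181] [ 0.2976  0.421  -0.2309  2.1291 -0.6892  0.0152 -0.705 ] [ 0.2276  0.5584 -0.4632]
tilt 34.18930228011538
tool delta mm [-6.2955 -1.6591 20.899 ]
```

Request:
{"api": "drive_tool", "payload": {"rows": [{"delta_pos": [-6, -0.5, 0], "angular": [0, 0, 0], "gripper": 1}, {"delta_pos": [-10.5, -1.5, 0], "angular": [0, -2.5, 0], "gripper": 1}, {"delta_pos": [-10.5, -1.5, 3], "angular": [0, -5.2, 0], "gripper": 1}, {"delta_pos": [-10.5, -1.5, 8], "angular": [0, -5.2, 0], "gripper": 1}, {"delta_pos": [-10.5, -1.5, 8], "angular": [0, -5.2, 0], "gripper": 1}]}}

```text
time_s: 9.15
tool_pos: [0.5971, -0.0616, 0.1747]
orientation: [-3.02, -0.101, -0.782]
contact_force: [-0.4, -0.6, -0.6]
opening: 0.0005
gripper_force: 0.0
```

```bash
python3 - <<'E'
from h import *
o=get_obs();print(o["tool_pos"],o["orientation"],o["q"],o["contact_force"])
M=R.from_rotvec(o["orientation"]).as_matrix();print("tilt",np.degrees(np.arctan2(M[0,2],-M[2,2])))
d=np.array([.608,-.062,.167])-o["tool_pos"]
C=R.from_euler("zy",[3.4,-35],degrees=True).as_matrix();print("TCP in cap frame mm",-C.T@d*1000,"tool delta",M.T@d*1000);print(M.T@C)
E
```

```text
[ 0.5971 -0.0616  0.1747] [-3.0203 -0.1007 -0.7823] [ 0.0729  0.4327  0.058   2.0852 -0.7595  0.1709 -0.6625] [-0.3718 -0.6466 -0.5991]
tilt 28.98474032983794
TCP in cap frame mm [-4.4944  0.6377 12.6286] tool delta [ 5.7672  1.1323 12.0642]
[[ 0.9947 -0.0016 -0.1026]
 [-0.0058 -0.9991 -0.0413]
 [-0.1024  0.0417 -0.9939]]
```

Request:
{"api": "drive_tool", "payload": {"rows": [{"delta_pos": [0.5, 0.2, 5], "angular": [0, 0, 0], "gripper": 1}, {"delta_pos": [1, 0.4, 10], "angular": [0, 0, 0], "gripper": 1}, {"delta_pos": [1.2, 0.5, 12], "angular": [0, 0, 0], "gripper": 1}, {"delta_pos": [1.4, 0.6, 14], "angular": [0, 0, 0], "gripper": 1}, {"delta_pos": [1.4, 0.6, 14], "angular": [0, 0, 0], "gripper": 1}]}}

```text
time_s: 9.65
tool_pos: [0.6043, -0.0632, 0.1627]
orientation: [-3.021, -0.096, -0.779]
contact_force: [-4.0, 0.5, 5.2]
opening: 0.0004
gripper_force: 3.4
```

Contact shows about 6.5 N along the can axis, so the cap is partly pressed. I press on to the bottom and hold.

Request:
{"api": "drive_tool", "payload": {"rows": [{"delta_pos": [0.2, 0.1, 2], "angular": [0, 0, 0], "gripper": 1}, {"delta_pos": [0.4, 0.2, 4], "angular": [0, 0, 0], "gripper": 1}, {"delta_pos": [0.5, 0.2, 5.5], "angular": [0, 0, 0], "gripper": 1}, {"delta_pos": [0.5, 0.2, 5.5], "angular": [0, 0, 0], "gripper": 1}]}}

```text
time_s: 10.05
tool_pos: [0.6062, -0.063, 0.1599]
orientation: [-3.02, -0.097, -0.781]
contact_force: [-14.6, -0.0, 18.1]
opening: 0.0007
gripper_force: 11.7
```

23 N means the cap is bottomed. I hold, then retreat.

Request:
{"api": "drive_tool", "payload": {"rows": [{"delta_pos": [0, 0, 0], "angular": [0, 0, 0], "gripper": 1}, {"delta_pos": [0, 0, 0], "angular": [0, 0, 0], "gripper": 1}, {"delta_pos": [0, 0, 0], "angular": [0, 0, 0], "gripper": 1}, {"delta_pos": [0, 0, 0], "angular": [0, 0, 0], "gripper": 1}]}}

```text
time_s: 10.45
tool_pos: [0.6063, -0.0631, 0.1599]
orientation: [-3.021, -0.097, -0.781]
contact_force: [-15.0, 0.5, 18.1]
opening: 0.0004
gripper_force: 11.7
```

Request:
{"api": "drive_tool", "payload": {"rows": [{"delta_pos": [-1, -0.3, -6], "angular": [0, 0, 0], "gripper": 1}, {"delta_pos": [-2.5, -0.8, -20], "angular": [0, 0, 0], "gripper": 1}, {"delta_pos": [-5, -1.5, -40], "angular": [0, 0, 0], "gripper": 1}, {"delta_pos": [-10, -3, -70], "angular": [0, 0, 0], "gripper": 1}, {"delta_pos": [-15, -4, -110], "angular": [0, 0, 0], "gripper": 1}, {"delta_pos": [-15, -4, -140], "angular": [0, 0, 0], "gripper": 1}, {"delta_pos": [-15, -4, -140], "angular": [0, 0, 0], "gripper": 1}]}}

```text
time_s: 11.15
tool_pos: [0.5273, -0.0656, 0.2771]
orientation: [-3.02, -0.096, -0.791]
contact_force: [0.8, 0.5, -0.1]
opening: 0.0004
gripper_force: 0.0
```

```bash
python3 - <<'E'
from h import *
o=get_obs();print(o["time_s"],o["tool_pos"],o["contact_force"])
im=cams.snapshot("wrist");cv2.imwrite("pics/w6.png",im[:,:,::-1])
p=np.array([.597,.1637])
E
```

```text
11.15 [ 0.5273 -0.0656  0.2771] [ 0.7798  0.4679 -0.1247]
```

View pics/w6.png

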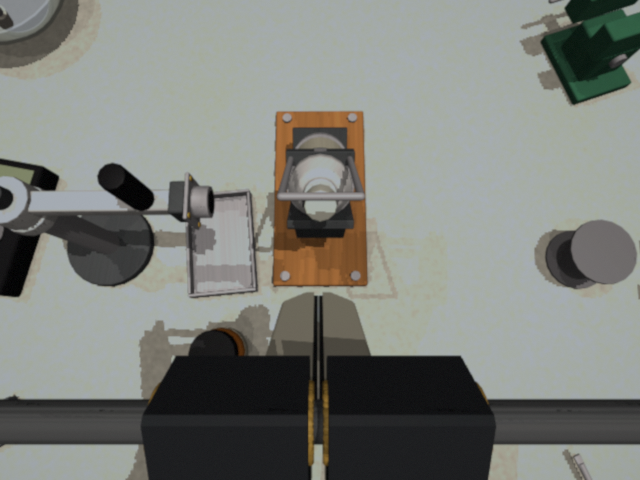

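The cap (320,205) is up again. The socket (205,202) is still in line with it, the bystanders are in place and the tool is clear.

```bash
python3 -c "
from cell import hand_in;print(hand_in())"
```

```text
the job is handed in; nothing more can be done
None
```

The job is handed in, with no verdict returned: the socket faces the nozzle within about 2 mm by camera, the cap was pressed until it bottomed at 23 N, held about half a second and sprang back, and no bystanders were seen to have moved.

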